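# Tip the carton over and push it under the wire shelf

## Robot

A 7-joint arm with a two-finger parallel gripper is mounted at the origin on a cart in front of the work surface, level with it; the furniture and walls round the work are solid. World frame = base frame: x ahead of the robot, y to its left, z up, the work surface at z = 0. Lengths are in m, angles in rad, forces in N, time in s.
With the tool pointing down it reaches from about 0.35 to 0.9 m from the base axis. Payload 19.9 kg.
Tool frame: the origin (TCP) lies midway between the tips of the shut fingers; the grasp point (between the pads) lies 19 mm behind it; z points along the fingers, y is the line along which they close (so a half turn about z gives the same grasp; the last joint's range is limited). The gripper opens to 94 mm and grips with 3 to 60 N. Pads are 16 mm wide; open, the fingers measure 119 mm over their backs; the gripper's body (75 mm by 177 mm) begins 78 mm behind the grasp point.
Start: joints at [-1.381, 0.417, -0.01, 1.614, 0.005, 1.111, -0.053], TCP at [0.144, 0.608, 0.205] pointing down, gripper open.
Joint ranges: [-2.81, 2.81], [-0.39, 2.02], [-1.27, 1.25], [0.06, 2.57], [-1.19, 4.33], [0.19, 2], [-2.82, 2.82]. Speed limits (rad/s): [1.89, 1.89, 2.39, 2.39, 3.01, 3.01, 3.01].

## Interface

Orientations are given as a 3x3 rotation matrix whose columns are the frame's x, y, z axes.
In Python, from bench import r gives the robot as it stands.
- The arm moves only by the shell command python3 -m creep 'ROWS'. ROWS is JSON, a list of rows, each a list of 3 entries, a list of its own where there are three numbers: the shift along the tool's x, y, z in units of 40 mm (1.0 is 40 mm), then the turn about the tool's z in units of 5 degrees (1.0 is 5 degrees), then the finger opening in mm, from 0 to 94. A call has exactly 5 rows; each row shifts and turns the commanded pose from where the row before left it, along the tool's axes as they then stand; what a row does not reach is not made up. A row lasts 1/12 s, in which the tool goes at most 41.7 mm and 7.16 degrees, less where a joint would pass 70% of its speed; a pose out of reach is approached as far as the arm can. A call is refused whole if a number of a shift passes 1 or a number of a turn 1, either way. A call with a gripper value outside its range is refused whole. The fingers move at their own pace and stop on an object; the grip force is fixed at half the most. Time passes only in rows, so rows that do not move let the fingers close, or fill a call up. It gives the time, the measured TCP pose, the force, the opening and the grip force at its end, in the units of the state.
- r.get_obs(): the state, without advancing time (a new reading comes with each control period).
- r.camera(name): name is "scene" or "side" or "wrist"; returns the picture (400x640x3 uint8, red, green, blue); there is no depth.
- r.camera_model(name): a dict with "camera_matrix" (3x3 intrinsics, pixels), "dist_coeffs" ([k1, k2, p1, p2, k3] as OpenCV has them; the pictures are not rectified), "origin" and "rotation" of the camera in the world; the wrist camera has in their place "T_tool_cam" (4x4, takes a point from camera to tool coordinates, whose origin is the TCP and whose axes are the flange's). Camera axes: x right, y up, looking along -z (the intrinsics and any distortion apply to the point x, -y, -z); pixel columns grow to the right and rows downward; lengths in m; the calibration is good to about 2 mm. A picture is of the moment at which its call begins: read the wrist's pose just before it. camera_model takes no time and is no camera call.
- r.sign_off(): hands the job in; it is judged then, once.
The state is a dict: "time_s": time; "q": joint angles; "joint_velocities": joint speeds; "joint_torque": joint torques, N m; "tcp_pos": TCP position; "tool_rot": TCP orientation; "wrist_force": force on the tool from outside, world axes, zero at the start; "torque": the same for the moment, N m; "finger_gap": finger opening in m; "grip_force": force on a finger pad.
Only numpy, scipy, OpenCV 4.12 (cv2) and the standard library are available. Lean on these libraries where they do the work, as an engineer would, in place of code of your own. Each camera call takes 0.05 s, during which the arm holds its last target. There are 200 camera calls.

## Task

The tall carton is too high to go under the white wire shelf standing up. With the fingertips only, tip it over towards the shelf so that it lies on its wide face, then gently push it, lying flat and top end first, in under the shelf between the legs until at least two thirds of its length is under, without it coming out at the back. Do not grip, lift or squeeze the carton, and leave the mug, the pepper mill and the garlic alone.

Things in the scene. Friction and masses are not known exactly. Their poses are not given: they have to be found in the camera images.
- carton: Pale blue rigid cardboard carton, 54 x 90 x 164 mm, 0.14 to 0.28 kg, loose, standing upright outside the shelf's open front, a wide face turned to the shelf within 0.2 rad. Origin: centre of its underside (when it lies: centre of that end face, 27 mm up). Axes: x through the 54 mm thickness, roughly towards the shelf; y across the width; z to its top. Centre of mass half way up.
- carton_top (a point): Centre of the carton's top face, 164 mm from its origin along its z. Pushed high on the wide face away from the shelf, the carton tips about its lower edge and past about 18 degrees falls by itself; its top end then lies 20 mm or more short of the shelf.
- shelf: White wire shelf, fixed, 200 deep (x) x 260 wide (y) x 115 mm high: a flat top 6 mm thick on two leg frames of 6 mm wire along the sides y = -127 and +127 mm. Under it 108 mm free height, 248 mm free width, open at front and back. Origin: on the worktop under its centre. x points from the open front (-100 mm), which faces the carton, to the back (+100 mm); z up.
- shelf_mouth (a point): Middle of the shelf's open front edge, on worktop level, 100 mm from the shelf's origin along its -x.
- mug: White spotted mug, 93 mm high, 78 mm across, 114 mm with handle, standing loose on top of the shelf. Origin: centre of its underside.
- mill: Dark wooden pepper mill, 58 mm across, 170 mm high, loose, standing on the worktop beside the way between carton and shelf, on the side away from the robot. Origin: centre of its underside.
- garlic: Garlic bulb about 60 mm across and 58 mm high, loose on the worktop to the robot's left of the carton, behind it as seen from the shelf. Origin: centre of its underside.

How it is judged:
On the way:
1. the carton lies flat on a wide face on the worktop, top end towards the shelf, still outside it ((angle between carton's own x axis and vertical below 0.12 rad or angle between carton's own x axis and vertical above 3.0216 rad) and height (world z) of carton below 0.035 m and x of carton_top in the frame of shelf above -0.25 m and x of carton in the frame of shelf below -0.18 m), for 0.2 s.
At the end, for the whole second after the job is handed in: The carton lies at rest flat on a wide face (within 7 degrees) on the worktop, top end first under the shelf between its legs, with at most 55 mm of its length outside the front and its top end not out at the back by more than 5 mm ((angle between carton's own x axis and vertical below 0.12 rad or angle between carton's own x axis and vertical above 3.0216 rad) and height (world z) of each of carton, carton_top below 0.035 m and x of carton in the frame of shelf above -0.155 m and x of carton_top in the frame of shelf between -0.02 and 0.105 m and y of carton in the frame of shelf between -0.11 and 0.11 m and y of carton_top in the frame of shelf between -0.11 and 0.11 m and linear speed of carton below 0.01 m/s); the robot touches nothing.
It fails at once if the carton is lifted off the worktop (underside centre more than 50 mm up) (height (world z) of carton above 0.05 m).
It fails at once if the carton is squeezed or rammed by the fingers with more than 20 N (contact force between carton and the fingers above 20 N).
It fails at once if the mug on the shelf is moved by more than 30 mm or tipped over (distance of mug from where it was at the start of the episode above 0.03 m or angle between mug's own z axis and vertical above 0.5 rad).
It fails at once if the pepper mill is moved by more than 30 mm or tipped over (distance of mill from where it was at the start of the episode above 0.03 m or angle between mill's own z axis and vertical above 0.5 rad).
It fails at once if the garlic bulb is moved by more than 30 mm (distance of garlic from where it was at the start of the episode above 0.03 m).
It also fails if it takes over 64 s, if anything falls off the work surface, if the arm or the gripper's body presses on something with over 40 N, if the wrist force passes 120 N, or if a joint passes its speed limit or range.

## Working session

There is one attempt and no reset: what is moved stays moved. The work goes in short steps, Python scripts to look and compute and a shell command to move; the robot and the scene stay as the last step left them, time stands still between calls to the robot, and variables do not carry over. Pictures are saved under pics/ and viewed, at most 10 in all, crops included, and the job is handed in when it is done.

```bash
mkdir -p pics; python3 - <<'E'
from bench import r
import cv2,numpy as np
o=r.get_obs();print(o['time_s'],o['tcp_pos'],o['tool_rot'],o['finger_gap'])
for n in('scene','side'):
    im=r.camera(n);cv2.imwrite(f'pics/{n}0.png',im[...,::-1]);m=r.camera_model(n);print(n,{k:np.round(v,4).tolist() for k,v in m.items()})
E
```

```text
0.0 [0.14350192 0.60791089 0.20481631] [[-9.73258700e-01  2.29711686e-01 -2.10884993e-04]
 [ 2.29711770e-01  9.73257929e-01 -1.22736135e-03]
 [-7.66937529e-05 -1.24298287e-03 -9.99999225e-01]] 0.09406040556173327
scene {'camera_matrix': [[416.4342, 0.0, 316.4592], [0.0, 416.4342, 204.1329], [0.0, 0.0, 1.0]], 'dist_coeffs': [0.0035, 0.0, 0.0, 0.0, 0.0], 'origin': [0.0948, -0.3438, 0.8819], 'rotation': [[0.5813, 0.62, -0.527], [-0.8136, 0.4316, -0.3897], [-0.0142, 0.6552, 0.7553]]}
side {'camera_matrix': [[403.8478, 0.0, 317.946], [0.0, 403.8478, 200.7679], [0.0, 0.0, 1.0]], 'dist_coeffs': [0.0097, 0.0, 0.0, 0.0, 0.0], 'origin': [0.4108, 1.1025, 0.7637], 'rotation': [[-0.9749, 0.1305, -0.1807], [-0.2218, -0.4897, 0.8432], [0.0215, 0.8621, 0.5063]]}
```

View pics/scene0.png

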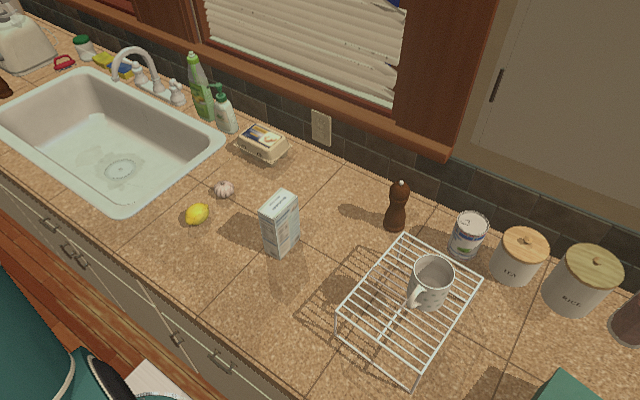

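View pics/side0.png

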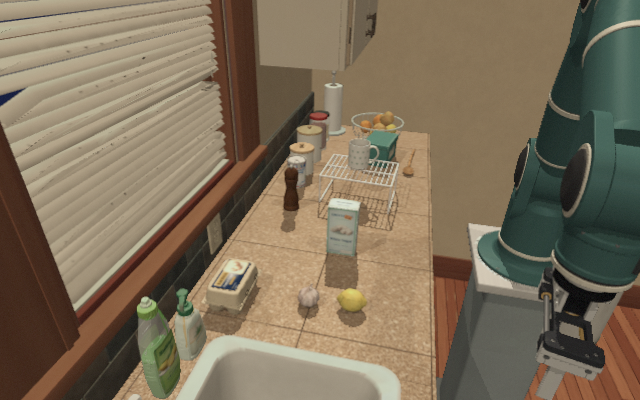

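The scene view shows the carton at about (280,225), the shelf with corners near (336,315), (403,236), (481,282), (415,380), and the mill at (397,205). The side view shows the carton's wide face at (343,228), the garlic at (308,297) and the lemon at (352,300). I'll zoom in for the corners.

```bash
python3 - <<'E'
import cv2,numpy as np
s=cv2.imread('pics/scene0.png');d=cv2.imread('pics/side0.png')
z=lambda im,x,y,w,h,k:cv2.resize(im[y:y+h,x:x+w],None,fx=k,fy=k,interpolation=cv2.INTER_CUBIC)
a=z(s,250,180,60,90,5)      #300x450
b=z(d,315,150,90,110,4)     #360x440
c=np.zeros((450,700,3),np.uint8);c[:450,:300]=a;c[:440,310:670]=b
cv2.imwrite('pics/z1.png',c)
cv2.imwrite('pics/z2.png',z(s,325,225,170,165,3.5))
E
```

```text
(no output)
```

View pics/z1.png

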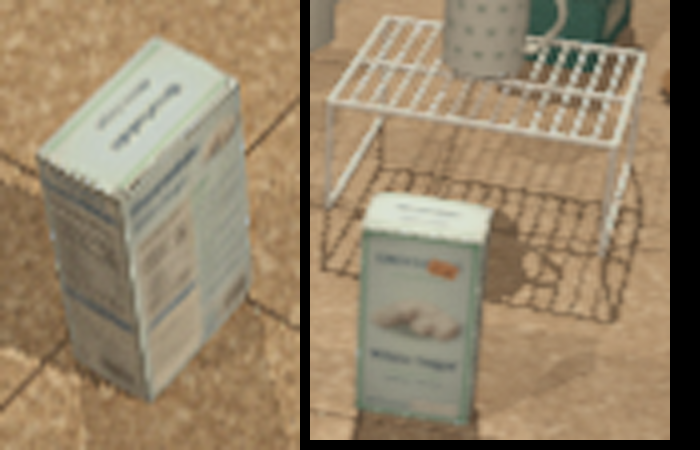

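View pics/z2.png

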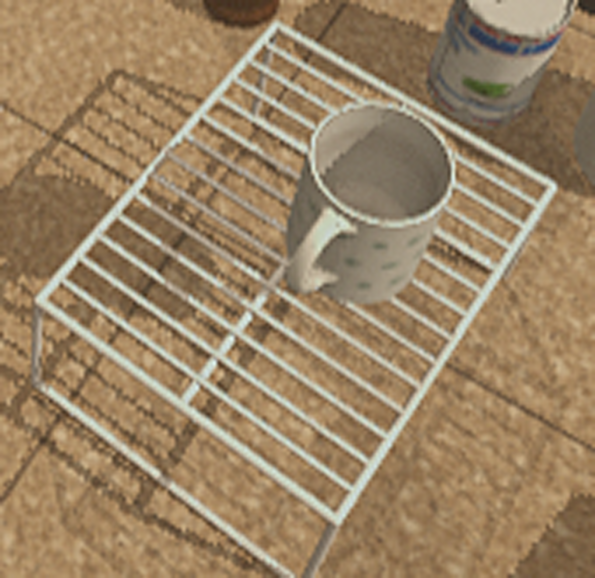

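Carton top corners in the scene view are about (257.6,211.4), (281.4,187.6), (298,197) and (274.6,218.4). Shelf top corners are (336.4,310.7), (404.1,232.1), (483,278.1) and (421.3,373.9). Next I cast rays onto the planes at those heights.

```bash
cat > h.py <<'E'
import numpy as np,cv2
from bench import r
def ray(n,p,z,o=None):
    m=r.camera_model(n);u=cv2.undistortPoints(np.float64([[p]]),np.array(m['camera_matrix']),np.array(m['dist_coeffs']))[0,0]
    if n=='wrist':
        T=np.array(m['T_tool_cam']);R=np.array(o['tool_rot'])@T[:3,:3];c=np.array(o['tcp_pos'])+np.array(o['tool_rot'])@T[:3,3]
    else: R=np.array(m['rotation']);c=np.array(m['origin'])
    d=R@[u[0],-u[1],-1];return c+d*(z-c[2])/d[2]
E
python3 - <<'E'
from h import *
np.set_printoptions(precision=4,suppress=True)
ct=np.array([ray('scene',p,.164) for p in[(257.6,211.4),(281.4,187.6),(298,197),(274.6,218.4)]])
st=np.array([ray('scene',p,.113) for p in[(336.4,310.7),(404.1,232.1),(483,278.1),(421.3,373.9)]])
for a in(ct,st):print(a[:,:2],a.mean(0)[:2],[np.linalg.norm(a[i]-a[(i+1)%4]) for i in range(4)])
print('bottom',ray('scene',(280.4,260),0),ray('scene',(300,239),0),ray('scene',(265,250),0))
print('side top',[ray('side',(315+(x-310)/4,150+y/4),.164)[:2] for x,y in[(362,232),(487,243),(495,202),(372,192)]], 'bot',[ray('side',(315+(x-310)/4,150+y/4),0)[:2] for x,y in[(358,410),(472,424)]])
print('mill',ray('scene',(395,226),0),'garlic',ray('scene',(223,190),.03),'lemon',ray('scene',(196,214),.025))
sf=lambda a:np.arctan2(*(a[::-1]))
f=(st[2]+st[3]-st[0]-st[1]);print('shelf xaxis yaw',np.arctan2(f[1],f[0]), 'mouth',(st[0]+st[1])/2)
w=ct[2]+ct[3]-ct[0]-ct[1];print('carton x yaw',np.arctan2(w[1],w[0]))
E
```

```text
[[0.5022 0.1229]
 [0.5904 0.1248]
 [0.589  0.0744]
 [0.5084 0.0785]] [0.5475 0.1002] [np.float64(0.08821043149960789), np.float64(0.05041931560520371), np.float64(0.08069564496060959), np.float64(0.04481975655449062)]
[[ 0.4246 -0.1437]
 [ 0.6771 -0.1622]
 [ 0.6638 -0.3544]
 [ 0.4101 -0.3369]] [ 0.5439 -0.2493] [np.float64(0.2532279778777082), np.float64(0.1926654381183691), np.float64(0.2543221133511524), np.float64(0.19369051096092324)]
bottom [0.5069 0.0775 0.    ] [0.5872 0.0763 0.    ] [0.5079 0.129  0.    ]
side top [array([0.5881, 0.1362]), array([0.4996, 0.1281]), array([0.5016, 0.0694]), array([0.5923, 0.0784])] bot [array([0.5869, 0.1292]), array([0.4995, 0.1245])]
mill [ 0.767  -0.1061  0.    ] garlic [0.5821 0.3412 0.03  ] lemon [0.4794 0.3432 0.025 ]
shelf xaxis yaw -1.642951058462342 mouth [ 0.5508 -0.153   0.113 ]
carton x yaw -1.519769657395555
```

```bash
python3 -m creep '[[[0,0,0],1,40],[[0,0,0],1,40],[[0,0,0],1,40],[[0,0,0],1,40],[[0,0,0],1,40]]'
python3 -m creep '[[[0,0,0],1,40],[[0,0,0],1,40],[[0,0,0],1,40],[[0,0,0],1,40],[[0,0,0],1,40]]'
python3 -m creep '[[[0,0,0],1,40],[[0,0,0],1,40],[[0,0,0],1,40],[[0,0,0],1,40],[[0,0,0],1,40]]'
python3 -m creep '[[[-0.65,0.65,0],0,40],[[-0.7,0.65,0],0,40],[[-0.7,0.65,0],0,40],[[-0.7,0.65,0],0,40],[[-0.7,0.65,0],0,40]]'
python3 -m creep '[[[-0.7,0.65,0],0,40],[[-0.7,0.65,0],0,40],[[-0.7,0.65,0],0,40],[[-0.7,0.65,0],0,40],[[-0.7,0.65,0],0,40]]'
```

```text
time_s: 0.52
tcp_pos: [0.1435, 0.608, 0.2051]
tool_rot: [[-0.782, 0.623, -0.0], [0.623, 0.782, -0.001], [-0.0, -0.001, -1.0]]
wrist_force: [0.4, -0.8, -0.3]
finger_gap: 0.0639
grip_force: 0.0
time_s: 0.93
tcp_pos: [0.1435, 0.6081, 0.2051]
tool_rot: [[-0.446, 0.895, -0.0], [0.895, 0.446, -0.001], [-0.001, -0.0, -1.0]]
wrist_force: [-0.0, -0.9, -0.7]
finger_gap: 0.0401
grip_force: 0.0
time_s: 1.35
tcp_pos: [0.1435, 0.6081, 0.2051]
tool_rot: [[-0.026, 1.0, -0.0], [1.0, 0.026, -0.001], [-0.001, -0.0, -1.0]]
wrist_force: [-0.2, 0.7, -0.1]
finger_gap: 0.0395
grip_force: 0.0
time_s: 1.77
tcp_pos: [0.2785, 0.4726, 0.2052]
tool_rot: [[-0.03, 1.0, -0.0], [1.0, 0.03, -0.0], [-0.0, -0.0, -1.0]]
wrist_force: [0.3, 0.7, 0.6]
finger_gap: 0.0397
grip_force: 0.0
time_s: 2.18
tcp_pos: [0.4127, 0.3366, 0.2054]
tool_rot: [[-0.03, 1.0, -0.0], [1.0, 0.03, -0.0], [-0.0, -0.0, -1.0]]
wrist_force: [1.5, 0.9, -0.8]
finger_gap: 0.0403
grip_force: 0.0
```

```bash
python3 -m creep '[[[-0.7,0.65,0],0,40],[[-0.7,0.65,0],0,40],[[-0.7,0.65,0],0,40],[[-0.7,0.65,0],0,40],[[-0.65,0.65,0],0,40]]'
python3 -m creep '[[[0,0,0.45],0,40],[[0,0,0.45],0,40],[[0,0,0.45],0,40],[[0,0,0.45],0,40],[[0,0,0],0,40]]'
python3 - <<'E'
from h import *
o=r.get_obs();print(o['tcp_pos'])
cv2.imwrite('pics/w1.png',r.camera('wrist')[...,::-1])
E
```

```text
time_s: 2.6
tcp_pos: [0.5468, 0.2023, 0.2054]
tool_rot: [[-0.03, 1.0, -0.0], [1.0, 0.03, -0.0], [-0.0, -0.0, -1.0]]
wrist_force: [0.1, 0.3, 0.2]
finger_gap: 0.0398
grip_force: 0.0
time_s: 3.02
tcp_pos: [0.5442, 0.2035, 0.1303]
tool_rot: [[-0.03, 1.0, -0.004], [1.0, 0.03, -0.002], [-0.002, -0.004, -1.0]]
wrist_force: [-0.7, 0.7, -0.3]
finger_gap: 0.0396
grip_force: 0.0
[0.54415186 0.20347932 0.13025538]
```

View pics/w1.png

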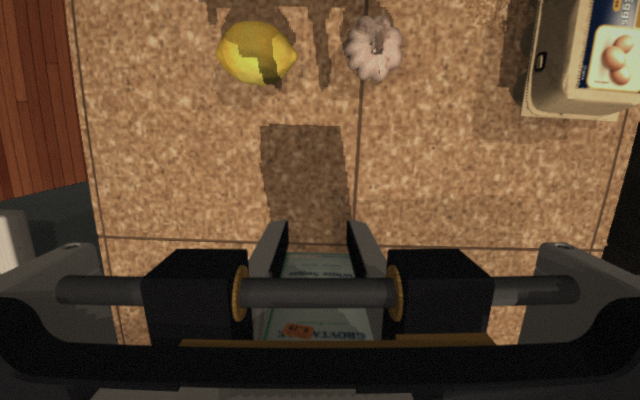

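The wrist view shows the carton's face at columns 268-378, centred between the two fingertips (about 265-370), with the lemon and garlic well behind. I'll approach and then push slowly.

```bash
python3 -m creep '[[[-0.3,0,0],0,40],[[-0.3,0,0],0,40],[[-0.25,0,0],0,40],[[-0.2,0,0],0,40],[[-0.1,0,0],0,40]]'
python3 -m creep '[[[-0.1,0,0],0,40],[[-0.1,0,0],0,40],[[-0.1,0,0],0,40],[[-0.1,0,0],0,40],[[-0.1,0,0],0,40]]'
python3 -m creep '[[[-0.1,0,0],0,40],[[-0.1,0,0],0,40],[[-0.1,0,0],0,40],[[-0.1,0,0],0,40],[[-0.1,0,0],0,40]]'
```

```text
time_s: 3.48
tcp_pos: [0.5476, 0.1562, 0.1342]
tool_rot: [[-0.028, 1.0, 0.001], [1.0, 0.028, 0.0], [0.0, 0.001, -1.0]]
wrist_force: [0.7, 0.3, -0.6]
finger_gap: 0.0401
grip_force: 0.0
time_s: 3.9
tcp_pos: [0.5479, 0.138, 0.1334]
tool_rot: [[-0.03, 1.0, -0.0], [1.0, 0.03, -0.0], [-0.0, -0.0, -1.0]]
wrist_force: [0.0, 1.4, 0.8]
finger_gap: 0.0399
grip_force: 0.4
time_s: 4.32
tcp_pos: [0.5485, 0.1178, 0.1334]
tool_rot: [[-0.03, 1.0, -0.0], [1.0, 0.03, -0.0], [-0.0, -0.0, -1.0]]
wrist_force: [-0.4, -0.2, 0.4]
finger_gap: 0.04
grip_force: 0.2
```

```bash
python3 -m creep '[[[-0.1,0,0],0,40],[[-0.1,0,0],0,40],[[-0.1,0,0],0,40],[[-0.1,0,0],0,40],[[0,0,0],0,40]]'
python3 - <<'E'
from h import *
a=r.camera('scene')[150:320,220:440,::-1];b=r.camera('side')[120:290,250:470,::-1]
cv2.imwrite('pics/t1.png',cv2.resize(np.vstack([a,b]),None,fx=1.7,fy=1.7))
E
```

```text
time_s: 4.73
tcp_pos: [0.549, 0.1012, 0.1335]
tool_rot: [[-0.029, 1.0, 0.0], [1.0, 0.029, -0.0], [-0.0, 0.0, -1.0]]
wrist_force: [-0.2, -0.2, 1.0]
finger_gap: 0.0404
grip_force: 0.0
```

View pics/t1.png

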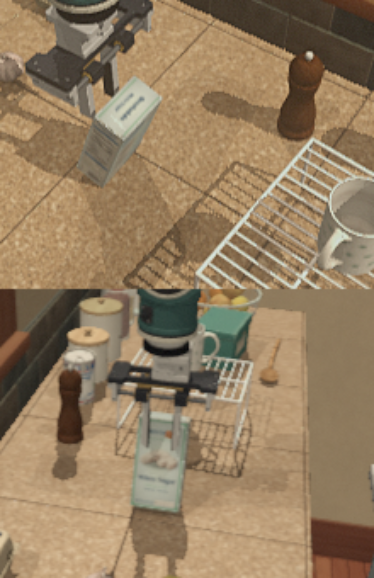

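The carton is tilting towards the shelf, with its top at about (130,100) and its foot at about (100,170) in the upper half of the crop. I'll keep pushing.

```bash
python3 -m creep '[[[-0.1,0,0],0,40],[[-0.1,0,0],0,40],[[-0.1,0,0],0,40],[[-0.1,0,0],0,40],[[-0.1,0,0],0,40]]'
python3 -m creep '[[[0,0,0],0,40],[[0,0,0],0,40],[[0,0,0],0,40],[[0,0,0],0,40],[[0,0,0],0,40]]'
python3 - <<'E'
from h import *
a=r.camera('scene')[150:320,220:440,::-1]
cv2.imwrite('pics/t2.png',cv2.resize(a,None,fx=2.5,fy=2.5))
E
```

```text
time_s: 5.25
tcp_pos: [0.5496, 0.0817, 0.1335]
tool_rot: [[-0.03, 1.0, 0.0], [1.0, 0.03, -0.0], [-0.0, 0.0, -1.0]]
wrist_force: [0.4, 0.2, -0.5]
finger_gap: 0.0402
grip_force: 0.0
time_s: 5.67
tcp_pos: [0.5495, 0.0825, 0.1335]
tool_rot: [[-0.03, 1.0, -0.0], [1.0, 0.03, -0.0], [-0.0, -0.0, -1.0]]
wrist_force: [0.7, -0.2, -0.9]
finger_gap: 0.0397
grip_force: 0.0
```

View pics/t2.png

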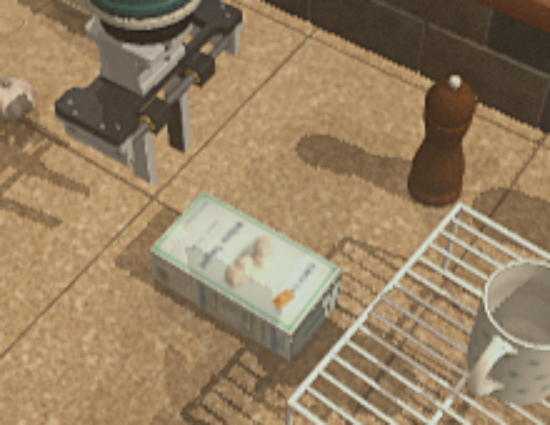

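The carton lies flat, with its upper-face corners at about (205,195), (152,250), (290,332) and (340,270) in the crop. The mill and mug are untouched.

```bash
python3 - <<'E'
from h import *
np.set_printoptions(precision=4,suppress=True)
P=np.array([ray('scene',(220+x/2.5,150+y/2.5),.054)[:2] for x,y in[(205,195),(152,250),(290,332),(340,270)]])
print(P,[np.linalg.norm(P[i]-P[(i+1)%4]) for i in range(4)])
b=(P[0]+P[1])/2;t=(P[2]+P[3])/2;d=t-b;print('base',b,'top',t,'yaw',np.degrees(np.arctan2(d[1],d[0])))
s=np.array([.544,-.249]);X=np.array([-.072,-.997]);Y=np.array([.997,-.072])
for p in(b,t):print((p-s)@X,(p-s)@Y)
E
```

```text
[[ 0.5871  0.067 ]
 [ 0.5045  0.0688]
 [ 0.5061 -0.0897]
 [ 0.5887 -0.0913]] [np.float64(0.0826791111445479), np.float64(0.15855446813510185), np.float64(0.08254689262509103), np.float64(0.15833547178880944)]
base [0.5458 0.0679] top [ 0.5474 -0.0905] yaw -89.42697260389187
-0.3161114204775932 -0.021012948946625035
-0.15826379049120035 -0.008025620756064002
```

```bash
python3 -m creep '[[[0.5,0,0],0,40],[[0.5,0,0],0,40],[[0,0,0.5],0,40],[[0,0,0.5],0,40],[[0,0,0.5],0,40]]'
python3 -m creep '[[[0,0,0.5],0,40],[[0,0,0.5],0,40],[[0,0,0],0,40],[[-0.3,-0.05,0],0,40],[[-0.3,-0.05,0],0,40]]'
python3 -m creep '[[[-0.1,0,0],0,40],[[-0.1,0,0],0,40],[[-0.1,0,0],0,40],[[-0.1,0,0],0,40],[[-0.1,0,0],0,40]]'
```

```text
time_s: 6.13
tcp_pos: [0.5484, 0.1228, 0.0729]
tool_rot: [[-0.031, 1.0, 0.001], [1.0, 0.031, 0.0], [0.0, 0.001, -1.0]]
wrist_force: [0.7, 0.2, -0.6]
finger_gap: 0.0401
grip_force: 0.0
time_s: 6.55
tcp_pos: [0.5454, 0.0974, 0.0344]
tool_rot: [[-0.031, 1.0, 0.001], [1.0, 0.031, -0.0], [-0.0, 0.001, -1.0]]
wrist_force: [0.2, -0.6, 0.2]
finger_gap: 0.0403
grip_force: 0.0
time_s: 6.97
tcp_pos: [0.5458, 0.0783, 0.0338]
tool_rot: [[-0.03, 1.0, 0.0], [1.0, 0.03, 0.001], [0.001, 0.0, -1.0]]
wrist_force: [-0.1, 3.3, 2.3]
finger_gap: 0.0399
grip_force: 1.4
```

```bash
python3 -m creep '[[[-0.1,0,0],0,40],[[-0.12,0,0],0,40],[[-0.12,0,0],0,40],[[-0.12,0,0],0,40],[[-0.12,0,0],0,40]]'
python3 -m creep '[[[-0.12,0,0],0,40],[[-0.12,0,0],0,40],[[-0.12,0,0],0,40],[[-0.12,0,0],0,40],[[-0.12,0,0],0,40]]'
python3 -m creep '[[[-0.12,0,0],0,40],[[-0.12,0,0],0,40],[[-0.12,0,0],0,40],[[-0.12,0,0],0,40],[[-0.12,0,0],0,40]]'
python3 -m creep '[[[-0.12,0,0],0,40],[[-0.12,0,0],0,40],[[-0.12,0,0],0,40],[[-0.12,0,0],0,40],[[-0.12,0,0],0,40]]'
python3 - <<'E'
from h import *
a=r.camera('scene')[170:390,250:500,::-1]
cv2.imwrite('pics/p1.png',cv2.resize(a,None,fx=2.5,fy=2.5))
E
```

```text
time_s: 7.38
tcp_pos: [0.5464, 0.0544, 0.0335]
tool_rot: [[-0.03, 1.0, 0.0], [1.0, 0.03, -0.0], [-0.0, 0.0, -1.0]]
wrist_force: [-0.8, 3.2, 2.6]
finger_gap: 0.0401
grip_force: 1.5
time_s: 7.8
tcp_pos: [0.5471, 0.0304, 0.0335]
tool_rot: [[-0.03, 1.0, -0.0], [1.0, 0.03, -0.0], [-0.0, -0.0, -1.0]]
wrist_force: [-0.1, 3.5, 2.8]
finger_gap: 0.0395
grip_force: 1.5
time_s: 8.22
tcp_pos: [0.5478, 0.0064, 0.0335]
tool_rot: [[-0.03, 1.0, -0.0], [1.0, 0.03, -0.0], [-0.0, -0.0, -1.0]]
wrist_force: [-0.5, 3.0, 3.4]
finger_gap: 0.0402
grip_force: 1.5
time_s: 8.63
tcp_pos: [0.5485, -0.0176, 0.0335]
tool_rot: [[-0.03, 1.0, -0.0], [1.0, 0.03, -0.0], [-0.0, -0.0, -1.0]]
wrist_force: [-0.7, 3.1, 2.8]
finger_gap: 0.0402
grip_force: 1.5
```

View pics/p1.png

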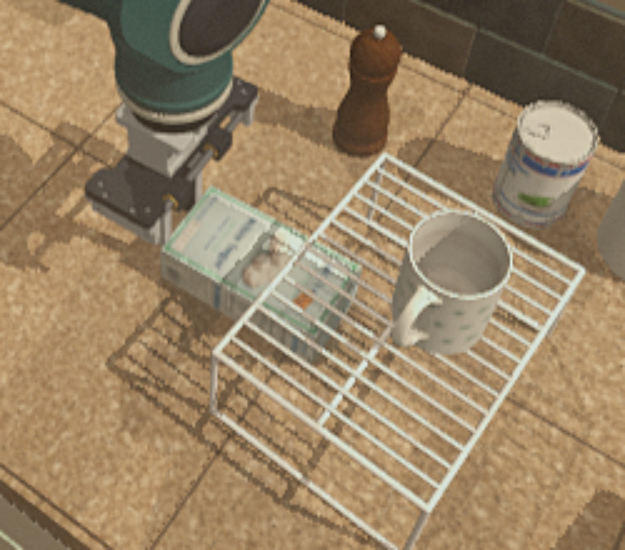

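The carton is going in straight, its visible end at about (165,260) and its top end under the wires at (330,320). The mug and mill are still in place. I'll finish the push and back off.

```bash
python3 -m creep '[[[-0.12,0,0],0,40],[[-0.12,0,0],0,40],[[-0.12,0,0],0,40],[[-0.12,0,0],0,40],[[-0.12,0,0],0,40]]'
python3 -m creep '[[[-0.12,0,0],0,40],[[-0.12,0,0],0,40],[[-0.12,0,0],0,40],[[-0.12,0,0],0,40],[[-0.12,0,0],0,40]]'
python3 -m creep '[[[-0.12,0,0],0,40],[[-0.12,0,0],0,40],[[-0.12,0,0],0,40],[[-0.12,0,0],0,40],[[-0.12,0,0],0,40]]'
python3 -m creep '[[[-0.12,0,0],0,40],[[-0.12,0,0],0,40],[[-0.12,0,0],0,40],[[-0.08,0,0],0,40],[[0,0,0],0,40]]'
python3 -m creep '[[[0.1,0,0],0,40],[[0.3,0,0],0,40],[[0.6,0,0],0,40],[[0.6,0,0],0,40],[[0.6,0,0],0,40]]'
python3 -m creep '[[[0.6,0,0],0,40],[[0.6,0,0],0,40],[[0,0,-0.5],0,40],[[0,0,-0.5],0,40],[[0,0,0],0,40]]'
python3 - <<'E'
from h import *
a=r.camera('scene')[170:390,250:500,::-1]
cv2.imwrite('pics/p2.png',cv2.resize(a,None,fx=2.5,fy=2.5))
E
```

```text
time_s: 9.1
tcp_pos: [0.5491, -0.0417, 0.0334]
tool_rot: [[-0.03, 1.0, -0.0], [1.0, 0.03, -0.0], [-0.0, -0.0, -1.0]]
wrist_force: [0.5, 0.9, -0.2]
finger_gap: 0.0401
grip_force: 0.6
time_s: 9.52
tcp_pos: [0.5499, -0.0656, 0.0334]
tool_rot: [[-0.03, 1.0, -0.0], [1.0, 0.03, -0.0], [-0.0, -0.0, -1.0]]
wrist_force: [-0.4, 1.9, -0.8]
finger_gap: 0.0403
grip_force: 0.5
time_s: 9.93
tcp_pos: [0.5507, -0.0895, 0.0335]
tool_rot: [[-0.03, 1.0, -0.0], [1.0, 0.03, -0.0], [-0.0, -0.0, -1.0]]
wrist_force: [-0.2, 1.6, -0.3]
finger_gap: 0.0402
grip_force: 0.5
time_s: 10.35
tcp_pos: [0.5512, -0.1076, 0.0336]
tool_rot: [[-0.029, 1.0, 0.0], [1.0, 0.029, -0.0], [-0.0, 0.0, -1.0]]
wrist_force: [0.4, 0.1, -0.0]
finger_gap: 0.0398
grip_force: 0.0
time_s: 10.77
tcp_pos: [0.5483, -0.0164, 0.0335]
tool_rot: [[-0.031, 1.0, 0.0], [1.0, 0.031, 0.0], [0.0, 0.0, -1.0]]
wrist_force: [1.2, 0.7, -0.1]
finger_gap: 0.0398
grip_force: 0.0
time_s: 11.18
tcp_pos: [0.5484, 0.0312, 0.0764]
tool_rot: [[-0.032, 0.999, 0.004], [0.999, 0.032, 0.001], [0.001, 0.004, -1.0]]
wrist_force: [0.5, -0.3, 0.7]
finger_gap: 0.0405
grip_force: 0.0
```

View pics/p2.png

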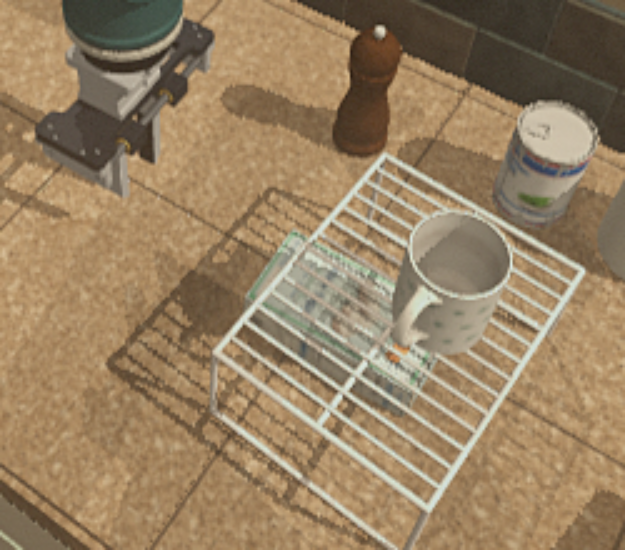

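The carton lies flat under the shelf. Its near-end upper corners are at about (293,233) and (248,295) in the crop, so I'll check how far it is in and hand in if it fits.

```bash
python3 - <<'E'
from h import *
P=np.array([ray('scene',(250+x/2.5,170+y/2.5),.054)[:2] for x,y in[(293,233),(248,295)]]);b=P.mean(0)
q=b-[.544,-.249];x=q@[-.072,-.997];y=q@[.997,-.072];print(P,x,y)
if -.148<x<-.07 and abs(y)<.05: print(r.sign_off())
E
```

```text
[[ 0.59137406 -0.12039732]
 [ 0.51209236 -0.121226  ]] -0.1283605656034395 -0.0015195521476515693
the job is handed in; nothing more can be done
None
```

The carton was tipped onto its wide face and pushed top end first under the shelf: about 28 mm of its 164 mm length still sticks out at the front, the mug and mill look untouched in the last picture, the garlic was never approached, and the job is handed in (no verdict was returned).

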